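# Lock the levelling stud of a seedling bench

## Robot

A 6-joint arm with a two-finger parallel gripper is mounted at the origin on the work surface. World frame = base frame: x ahead of the robot, y to its left, z up, the work surface at z = 0. Lengths are in m, angles in rad, forces in N, time in s.
With the tool pointing down it reaches from about 0.225 to 0.875 m from the base axis. Payload 3.4 kg.
Tool frame: the origin (TCP) lies on the centre line of the jaws, within the pads' length; the fingertips stand 17 mm ahead of it and the grasp point (between the pads) lies 2 mm behind it (manip.finger_overhang is the distance from the TCP to the fingertips, in m); y points along the fingers, x is the direction in which the jaws open and shut, and the axes are right-handed (so a half turn about y gives the same grasp; the last joint's range is limited). The gripper opens to 85 mm and grips with 20 to 120 N. Pads are 22 mm wide; open, the fingers measure 114 mm over their backs; the gripper's body (76 mm by 85 mm) begins 54 mm behind the grasp point. The pads swing forward as they close: fully open they stand 13 mm farther back than shut.
Start: joints at [0.992, 0.276, 1.505, -0, 1.361, -0.121], TCP at [0.254, 0.516, 0.248] pointing down, gripper open.
Joint ranges: [-2.89, 2.89], [-0.75, 2.08], [0.22, 2.7], [-1.18, 4.32], [0.11, 2.71], [-2.7, 2.7]. Speed limits (rad/s): [2.57, 2.57, 3.14, 3.14, 3.14, 3.14].

## Interface

Orientations are given as a unit quaternion [w, x, y, z].
In Python, from rig import manip gives the robot as it stands.
- The arm moves only by the tool arm_command, never from a script. Its argument "commands" is a list of rows, each a list of 3 entries, a list of its own where there are three numbers: the finger opening in cm, from 0 to 8.54, then the shift along the world's x, y, z in cm, then the turn about the world's z in rad. A call has 1 to 12 rows; each row shifts and turns the commanded pose from where the row before left it; what a row does not reach is not made up. A row lasts 1/10 s, in which the tool goes at most 50 mm and 8.59 degrees, less where a joint would pass 70% of its speed; a pose out of reach is approached as far as the arm can. A call with a gripper value outside its range is refused whole. The fingers move at their own pace and stop on an object; "grip_force" is the grip in N (left out, the last holds). Time passes only in rows, so rows that do not move let the fingers close. It gives the time, the measured TCP pose, the force and the opening at its end, in the units of the state.
- manip.get_state(): the state, without advancing time (a new reading comes with each control period).
- manip.get_image(name): name is "scene" or "top" or "wrist"; returns a dict with "pixels" (400x640x3 uint8, red, green, blue), "range_z" (400x640 float32, m along the optical axis (not along the pixel's ray), 0 where there is no reading), "intrinsics" (3x3 intrinsics, pixels), "k1" (the pictures are not rectified: a ray, as slopes to the right and down, at radius r is drawn at 1 + k1 r^2 times it, then the intrinsics apply), "R" (3x3) and "t" (3): a world point X has camera coordinates R X + t. Camera axes: x right, y down, z forward; pixel columns grow to the right and rows downward; lengths in m; the calibration is good to about 2 mm. A picture is of the moment at which its call begins.
- manip.sign_off(): hands the job in, once; it reports no verdict.
The state is a dict: "clock": time; "qpos": joint angles; "qd": joint speeds; "effort": joint torques, N m; "position": TCP position; "ee_rot": TCP orientation; "contact_force": force on the tool from outside, world axes, zero at the start; "moment": the same for the moment, N m; "width": finger opening in m.
Only numpy, scipy, OpenCV 4.12 (cv2) and the standard library are available. Lean on these libraries where they do the work, as an engineer would, in place of code of your own. Each camera call takes 0.05 s, during which the arm holds its last target.

## Task

Lock the two nuts on the upright levelling stud. Slide the larger open-ended spanner from the side onto the lower nut, with its handle lying on the base plate just short of the stop post so that the post will keep it from turning clockwise, and let go of it; then swing the lever of the jam nut above clockwise (seen from above) until it is fully tight. The lower nut must not be carried round with it (the little slack until the spanner meets the post is fine); leave the spanner on the nut, and leave the smaller spanner and the spare nut where they are.

Things in the scene. Friction and masses are not known exactly. Their poses are not given: they have to be found in the camera images.
- stand: Fixed grey base plate (10 mm thick, from -70 to 80 mm in its x, -80 to 220 mm in its y) with an upright threaded stud, 26 mm thick, top 125 mm above the table. Origin: on the stud's axis at table height; z up. The spanner belongs on the plate with its handle along the stand's +y, on the -x side of the stop post.
- stop_post (a point): Centre of the stop post's top: a fixed steel pin on the plate, 20 mm in diameter, top 50 mm above the table, at (35, 140) mm in the stand's frame. It keeps a spanner handle lying on its -x side from turning clockwise.
- nut_center (a point): Middle of the lower nut, on the stud's axis, 23.5 mm above the table. Steel hexagon nut, 41 mm across flats, 47 mm across corners, from 12 to 35 mm above the table.
- lower_nut (a joint): Turning of the lower nut, rad, clockwise from above positive. At 0 two flats are parallel to the stand's y axis; starts between -0.06 and 0.06. Turns easily (0.08 N m), more easily than the jam nut turns on it. It must not turn beyond 0.5 either way. With the spanner on, jaw play included, it comes to rest near 0.28, the handle against the post.
- jam_nut (a joint): Turning of the jam nut relative to the lower nut, rad, clockwise from above positive. Starts between 0 and 0.35; the firm stop at 1.0 is fully tight. Friction 0.28 N m (2.3 N at the lever's end): unless the lower nut is held both turn together. Stays where left. Its washer, 60 mm across, 37 to 40 mm above the table, keeps a spanner from coming on from above; its hexagon ends at 64 mm.
- lever_grip (a point): On the axis of the upright black grip at the end of the jam nut's lever, 95 mm above the table. Grip: 22 mm in diameter, 50 to 115 mm above the table, 125 mm from the stud's axis. Lever: level bar 14 mm thick, centre 53 mm above the table. With both joints at 0 it points 75 degrees clockwise from the stand's x axis; it turns clockwise with the joints' sum.
- spanner: Larger open-ended stubby aluminium spanner, 0.28 to 0.46 kg, flat underside. Origin: under the jaw's centre; +x points out of the jaw, the handle runs along -x. Handle 24 mm wide, 24 mm tall, from 42 to 167 mm behind the origin; balances some 65 mm behind it. Starts on the table, jaw roughly to the world's -y. In place its underside is on the plate, 10 mm above the table.
- spanner_jaw (a point): Centre of the larger spanner's jaw, 9 mm above its underside. Jaw 43.5 mm wide inside, 70 mm outside, 18 mm thick, flared tips reaching 33 mm ahead, throat 26.5 mm behind. Fully on, it is within a few mm of the stud's axis.
- small_spanner: Smaller spanner, a bystander that does not fit the nut: same make, axes and handle as the larger one, jaw 27 mm wide inside, 53 mm outside. It lies beside the larger one; either may be nearer the robot.
- spare_nut: Spare hexagon nut lying on the table, 60 mm across flats, 26 mm high; bystander. Origin: centre of its underside.
Mind the look-alikes: they are no part of the job. What is shaped like the spanner but brown or purple is not meant.

How it is judged:
By the outcome, as a careful person would: the job done as asked, in the order asked, and still so for the second after the job is handed in, with the robot touching nothing.
It also fails if it takes over 64 s, if anything falls off the work surface, if the arm or the gripper's body presses on something with over 40 N, if the wrist force passes 120 N, or if a joint passes its speed limit or range.

## Working session

There is one attempt and no reset: what is moved stays moved. The work goes in short steps, Python scripts to look and compute and a tool call to move; the robot and the scene stay as the last step left them, time stands still between calls to the robot, and variables do not carry over. Pictures are saved under pics/ and viewed, and the job is handed in when it is done.

Besides the shell and the picture viewer there is one more tool, called after "Call:" as name(argument=value, ...) on one line, values as JSON. arm_command: Moves the arm, as the interface text tells. Its arguments: {"type":"object","properties":{"commands":{"type":"array"},"grip_force":{"type":"number"}},"required":["commands"]}

```bash
mkdir -p pics; ls
cat > h.py <<'E'
import numpy as np, cv2, pickle
from rig import manip
def snap(name, tag):
    im=manip.get_image(name); pickle.dump(im,open(f'pics/{tag}.pkl','wb'))
    cv2.imwrite(f'pics/{tag}.png',cv2.cvtColor(np.asarray(im['pixels']),cv2.COLOR_RGB2BGR)); return im
def load(tag): return pickle.load(open(f'pics/{tag}.pkl','rb'))
def dist(im):
    return np.array([im['k1'],0,0,0],float)
def ray(im,u,v):
    K=np.array(im['intrinsics'],float)
    p=cv2.undistortPoints(np.array([[[u,v]]],float),K,dist(im))[0,0]
    return np.array([p[0],p[1],1.])
def onz(im,u,v,z):
    R=np.array(im['R']);t=np.array(im['t']); c=-R.T@t; d=R.T@ray(im,u,v)
    return c+d*(z-c[2])/d[2]
def cloud(im):
    K=np.array(im['intrinsics'],float);h,w=im['range_z'].shape
    vv,uu=np.mgrid[0:h,0:w]
    p=cv2.undistortPoints(np.stack([uu,vv],-1).reshape(-1,1,2).astype(float),K,dist(im))[:,0]
    Z=im['range_z'].reshape(-1,1); X=np.hstack([p,np.ones((len(p),1))])*Z
    W=(X-np.array(im['t']))@np.array(im['R'])
    W[Z[:,0]<=0]=np.nan
    return W.reshape(h,w,3)
def proj(im,P):
    K=np.array(im['intrinsics'],float)
    return cv2.projectPoints(np.array(P,float).reshape(-1,1,3),cv2.Rodrigues(np.array(im['R'],float))[0],np.array(im['t'],float),K,dist(im))[0][:,0]
E
python3 - <<'E'
from h import *
for n in ['top','scene','wrist']:
    im=snap(n,n+'0'); print(n,im['k1'],np.round(-np.array(im['R']).T@im['t'],3), im['intrinsics'][0][0])
print(manip.get_state(), manip.finger_overhang)
E
```

```text
pics
top -0.05148105628005375 [ 0.12  -0.038  1.468] 442.1683889391757
scene -0.025649883365116956 [ 0.986 -1.006  0.991] 478.7148763311926
wrist -0.043094848043000594 [0.185 0.549 0.374] 297.86187542911927
{'clock': 0.15, 'qpos': array([ 9.92016603e-01,  2.76465763e-01,  1.50582957e+00, -9.80934079e-06,
        1.36069240e+00, -1.21000379e-01]), 'qd': array([ 0.00108243,  0.00040415, -0.00456102,  0.00031332, -0.00136311,
        0.00110129]), 'effort': array([ 1.14719714e-03, -4.17146766e+01, -2.46032971e+01, -2.16622429e-04,
        7.64335971e-03,  3.13686826e-05]), 'position': array([0.25393475, 0.51548777, 0.24763434]), 'ee_rot': array([-0.60019592,  0.60061824,  0.37306608, -0.3739576 ]), 'contact_force': array([ 0.35307453, -0.74130991,  0.42912639]), 'moment': array([0.02416693, 0.06225629, 0.03249621]), 'width': 0.0850497600359615} 0.017
```

View pics/top0.png

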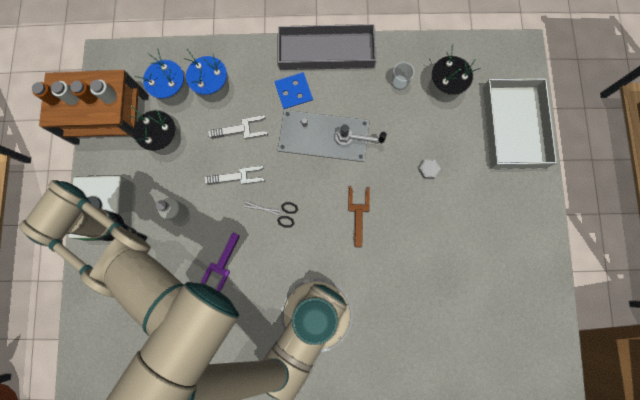

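View pics/scene0.png

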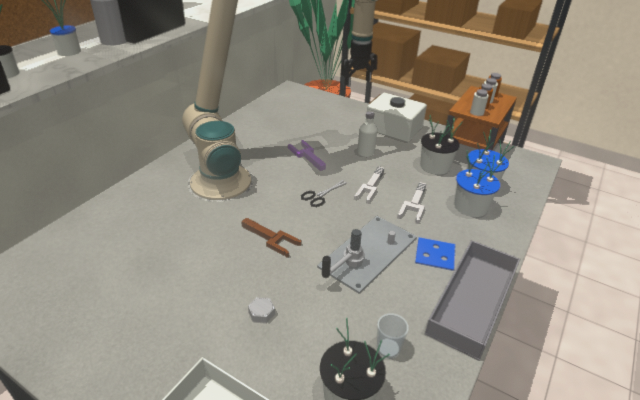

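View pics/wrist0.png

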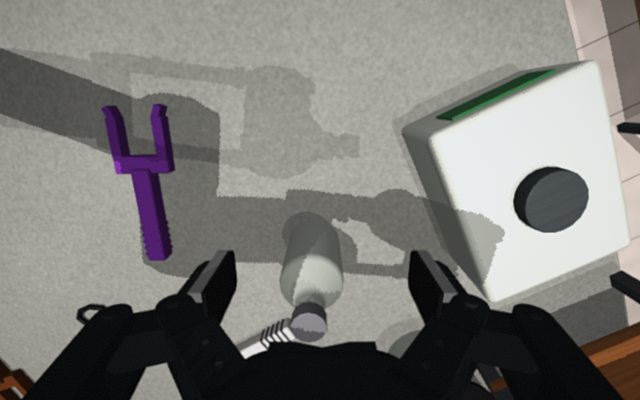

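The top view shows two silver spanners, at about (237,128) and (234,175). It also shows the stand at (323,135), with the post at (305,121), the stud at (344,133) and the grip at (382,138). The purple (222,262) and brown (358,215) forks are decoys. Next I'll enlarge the two silver ones.

Run:
```python
from h import *
t=cv2.imread('pics/top0.png'); s=cv2.imread('pics/scene0.png')
a=cv2.resize(t[100:195,195:400],None,fx=3.9,fy=3.9,interpolation=cv2.INTER_CUBIC)
cv2.imwrite('pics/c1.png',a[:,:800])
b=cv2.resize(s[160:300,310:450],None,fx=4.2,fy=4.2,interpolation=cv2.INTER_CUBIC);cv2.imwrite('pics/c2.png',b)
im=load('top0');C=cloud(im)
for (u,v) in [(400,200),(255,172),(305,121),(344,131),(382,138),(290,140),(237,128),(220,178)]: print(u,v,np.round(C[v,u],3))
# jaw masks
for z0,nm,(u0,u1,v0,v1) in [(0,'A',(200,272,108,145)),(0,'B',(200,272,158,192))]:
    P=C[v0:v1,u0:u1].reshape(-1,3); m=(P[:,2]>0.009)&(P[:,2]<0.05); Q=P[m]
    c,ang_,an=cv2.minAreaRect(Q[:,:2].astype(np.float32)*1000); print(nm,m.sum(),c,ang_,an,np.percentile(Q[:,2],[5,50,95]))
```

```text
400 200 [ 0.369 -0.288 -0.003]
255 172 [ 0.475  0.202 -0.   ]
305 121 [0.638 0.027 0.047]
344 131 [ 0.572 -0.1    0.127]
382 138 [ 0.554 -0.222  0.105]
290 140 [0.583 0.081 0.011]
237 128 [0.624 0.261 0.029]
220 178 [0.452 0.317 0.02 ]
A 562 (638.5042724609375, 272.0815734863281) (231.480224609375, 110.68952941894531) 82.78767395019531 [0.01101481 0.02031773 0.02802182]
B 541 (475.5508728027344, 264.089599609375) (228.55076599121094, 107.56674194335938) 83.20323181152344 [0.01108088 0.02009271 0.02768216]
```

View pics/c1.png

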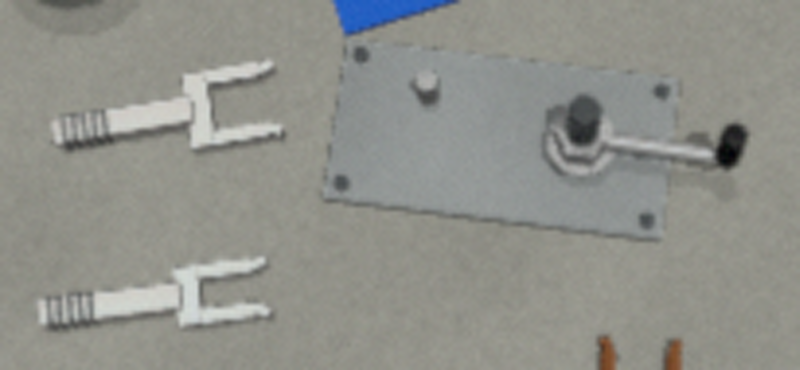

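View pics/c2.png

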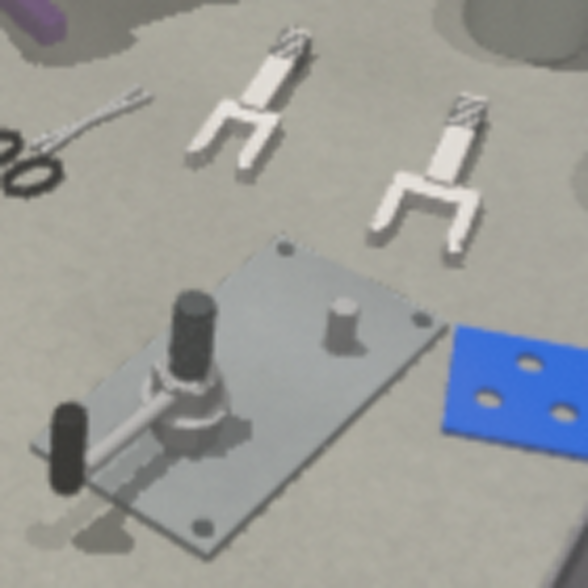

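```bash
cat > fit.py <<'E'
from h import *
from scipy.optimize import least_squares, minimize
def plate(im,C,lo=.006,hi=.014,win=((.45,.75),(-.25,.18))):
    m=(C[...,2]>lo)&(C[...,2]<hi)&(C[...,0]>win[0][0])&(C[...,0]<win[0][1])&(C[...,1]>win[1][0])&(C[...,1]<win[1][1])
    m=cv2.morphologyEx(m.astype(np.uint8),cv2.MORPH_OPEN,np.ones((3,3)))
    n,l,s,_=cv2.connectedComponentsWithStats(m); k=1+np.argmax(s[1:,4]); return l==k
def spanner_pts(half_in,half_out):
    pass
E
python3 - <<'E'
from fit import *
im=load('top0');C=cloud(im)
m=plate(im,C); v,u=np.nonzero(m)
P=np.array([onz(im,a,b,.01)[:2] for a,b in zip(u,v)])*1000
r=cv2.minAreaRect(P.astype(np.float32)); print(m.sum(),r,np.round(cv2.boxPoints(r),1))
def blob(lo,hi,x0,x1,y0,y1):
    k=(C[...,2]>lo)&(C[...,2]<hi)&(C[...,0]>x0)&(C[...,0]<x1)&(C[...,1]>y0)&(C[...,1]<y1); Q=C[k]; return k.sum(),np.round(Q.mean(0),4),np.round(Q.min(0),3),np.round(Q.max(0),3)
print('post',blob(.04,.06,.6,.68,0,.06)); print('stud',blob(.118,.14,.5,.65,-.15,-.05)); print('grip',blob(.1,.13,.5,.65,-.3,-.18))
# spanner by colour+depth
hsv=cv2.cvtColor(np.asarray(im['pixels']),cv2.COLOR_RGB2HSV)
for nm,(u0,u1,v0,v1) in dict(A=(200,275,108,145),B=(200,275,158,192)).items():
    mm=(hsv[v0:v1,u0:u1,2]>175)&(hsv[v0:v1,u0:u1,1]<60)
    print(nm,mm.sum())
    vs,us=np.nonzero(mm); Q=np.array([onz(im,a+u0,b+v0,.018)[:2] for a,b in zip(us,vs)])*1000
    r=cv2.minAreaRect(Q.astype(np.float32)); print(r)
E
```

```text
180 ((574.69091796875, 33.69883728027344), (53.94679260253906, 79.14369201660156), 51.184635162353516) [[527.   37.5]
 [588.6 -12.1]
 [622.4  29.9]
 [560.8  79.5]]
post (np.int64(30), array([0.6376, 0.0306, 0.0496]), array([0.629, 0.023, 0.041]), array([0.648, 0.04 , 0.056]))
stud (np.int64(54), array([ 0.583 , -0.1024,  0.1248]), array([ 0.571, -0.113,  0.118]), array([ 0.598, -0.091,  0.132]))
grip (np.int64(41), array([ 0.5608, -0.2255,  0.1134]), array([ 0.551, -0.235,  0.103]), array([ 0.571, -0.215,  0.121]))
A 351
((625.2061767578125, 264.3720397949219), (68.24283599853516, 199.3498077392578), 8.598390579223633)
B 339
((456.0699768066406, 270.7323913574219), (51.15214920043945, 197.60491943359375), 7.146761417388916)
```

Run:
```python
from h import *
from scipy.spatial.transform import Rotation as Ro
s=manip.get_state();q=s['ee_rot'];R=Ro.from_quat([q[1],q[2],q[3],q[0]]).as_matrix();print(np.round(R,3), np.degrees(np.arctan2(R[1,0],R[0,0])))
im=load('wrist0');Rc=np.array(im['R']);c=-Rc.T@im['t'];print(np.round(R.T@(c-s['position']),4));print('cam axes in tool',np.round(R.T@Rc.T,3))
```

```text
[[ 0.442 -0.001 -0.897]
 [ 0.897 -0.001  0.442]
 [-0.001 -1.     0.   ]] 63.771299461015104
[-0.0004 -0.126   0.0765]
cam axes in tool [[ 1.     0.001  0.001]
 [-0.    -0.297  0.955]
 [ 0.001 -0.955 -0.297]]
```

The spanner at (237,128) measures 68 mm across the jaw against 51 mm for the other, so it is the larger one (70 mm given). Next I'll fly over it for a close wrist view.

Call:
arm_command(commands=[[8.5,[3.2,-3.2,-0.2],-0.088],[8.5,[3.2,-3.2,-0.2],-0.088],[8.5,[3.2,-3.2,-0.2],-0.088],[8.5,[3.2,-3.2,-0.2],-0.088],[8.5,[3.2,-3.2,-0.2],-0.088],[8.5,[3.2,-3.2,-0.2],-0.088],[8.5,[3.2,-3.2,-0.2],-0.088],[8.5,[3.2,-3.2,-0.2],-0.088],[8.5,[3.2,-3.2,-0.2],-0.088],[8.5,[3.2,-3.2,-0.2],-0.088],[8.5,[3.2,-3.2,-0.2],-0.088],[8.5,[0,0,0],0]])

```text
clock: 1.35
position: [0.6101, 0.1592, 0.225]
ee_rot: [-0.704, 0.706, 0.049, -0.048]
contact_force: [-0.4, -0.4, -1.0]
width: 0.0856
```

Run:
```python
from h import *
snap('wrist','w1'); s=manip.get_state(); print(s['clock'],s['position'])
```

```text
1.4 [0.60772064 0.16142829 0.22513887]
```

View pics/w1.png

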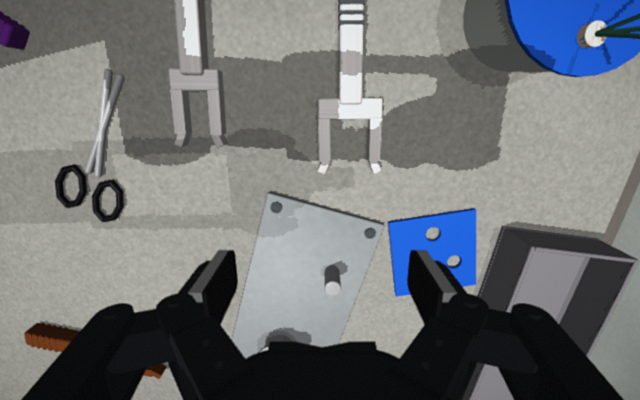

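Call:
arm_command(commands=[[8.5,[0,-4,0.3],0],[8.5,[0,-4,0.3],0],[8.5,[0,-4,0.3],0],[8.5,[0,-4,0.3],0],[8.5,[0,-4,0.3],0],[8.5,[0,-4,0.3],0],[8.5,[0,0,0],0],[8.5,[0,0,0],0]])

```text
clock: 2.2
position: [0.6056, -0.0757, 0.2443]
ee_rot: [0.706, -0.705, -0.051, 0.051]
contact_force: [-0.0, -0.4, -0.4]
width: 0.085
```

Run:
```python
from h import *
snap('wrist','w2'); s=manip.get_state(); print(s['clock'],s['position'])
```

```text
2.25 [ 0.60559852 -0.07486957  0.24419897]
```

View pics/w2.png

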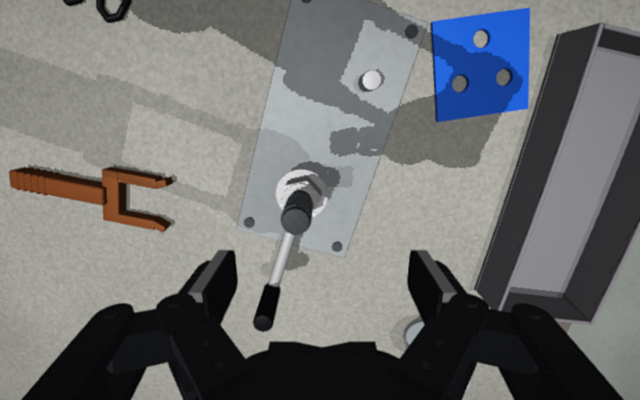

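w1 shows the larger spanner, with its jaw around (350,105) and tips at (322,170) and (376,170). w2 shows the stand: post top at (372,79), stud top at (295,222), grip top at (263,323), and plate corners at (236,224) and (346,257). Enlarging these for accurate pixels.

Run:
```python
from h import *
a=cv2.imread('pics/w2.png')[0:340,225:435]; 
c=np.hstack([cv2.resize(a[150:340,0:140],None,fx=3,fy=3,interpolation=cv2.INTER_CUBIC)[:570],cv2.resize(a[0:190,80:205],None,fx=3,fy=3,interpolation=cv2.INTER_CUBIC)])
cv2.imwrite('pics/c3.png',c); print(c.shape)
b=cv2.imread('pics/w1.png')[0:185,300:400]; cv2.imwrite('pics/c4.png',cv2.resize(b,None,fx=3.2,fy=3.2,interpolation=cv2.INTER_CUBIC))
```

```text
(570, 795, 3)
```

View pics/c3.png

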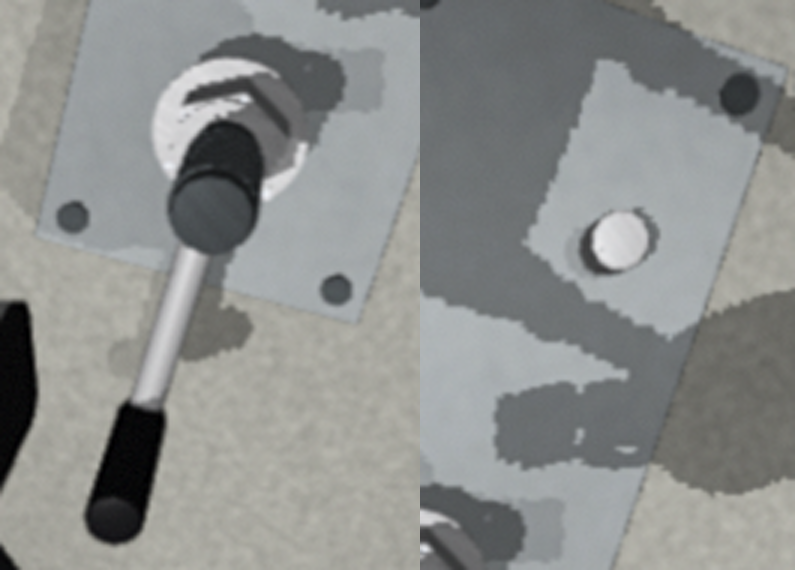

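View pics/c4.png

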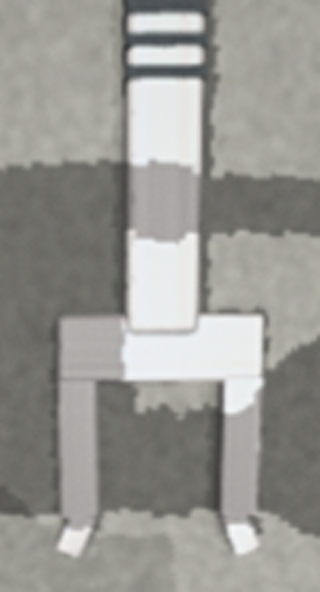

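Run:
```python
from h import *
from scipy.optimize import least_squares
im=load('w2')
S=np.array([[-70,-80,10],[80,-80,10],[80,220,10],[0,0,125],[35,140,50]])/1000
px=np.array([[237,228],[344,257],[428,21.7],[295.3,220.7],[371.7,80]])
for (u,v),s in zip(px,S): print(np.round(onz(im,u,v,s[2])*1000,1))
def f(p,ex=None):
    c,s=np.cos(p[2]),np.sin(p[2]); W=np.c_[p[0]+c*S[:,0]-s*S[:,1],p[1]+s*S[:,0]+c*S[:,1],S[:,2]]
    return (proj(im,W)-px).ravel()
r=least_squares(f,[.58,-.1,-.12]); print('stand',r.x,np.degrees(r.x[2]),np.round(f(r.x).reshape(-1,2),1))
g=onz(im,262.7,323,.115); d=g[:2]-r.x[:2]; print('grip',g,np.hypot(*d),'sum', -75*np.pi/180+r.x[2]-np.arctan2(d[1],d[0]))
im=load('w1')
k=lambda x,y:((x+.5)/3.2-.5+300,(y+.5)/3.2-.5)
def L(n,x,y,z): print(n,np.round(onz(im,*k(x,y),z)*1000,1))
for n,x,y,z in [('h1L',128,100,.024),('h1R',203,100,.024),('h2L',127,325,.024),('h2R',198,325,.024),('backL',60,317,.018),('backR',264,315,.018),('thrL',98,380,.018),('thrR',222,380,.018),('tipL',57,545,.018),('tipR',258,545,.018),('tipLb',84,556,.018),('tipRb',236,556,.018),('outL',60,500,.018),('outR',258,500,.018)]: L(n,x,y,z)
```

```text
[ 505.6 -168.9   10. ]
[ 651.7 -190.2   10. ]
[695.3 104.2  10. ]
[ 584.7 -100.6  125. ]
[639.9  31.4  50. ]
stand [ 0.58479405 -0.10113251 -0.14577399] -8.352234151147368 [[-1.3  0.7]
 [ 0.3  1.1]
 [ 0.7 -0.6]
 [ 0.1  0.5]
 [ 0.  -1. ]]
grip [ 0.5639985  -0.22368917  0.115     ] 0.12430844823471114 sum 0.2841056338147465
h1L [606.5 306.7  24. ]
h1R [629.5 310.1  24. ]
h2L [616.6 240.4  24. ]
h2R [639.6 243.7  24. ]
backL [594.4 239.9  18. ]
backR [661.6 250.2  18. ]
thrL [609.9 221.4  18. ]
thrR [651.6 227.4  18. ]
tipL [603.9 163.   18. ]
tipR [674.8 173.   18. ]
tipLb [614.  160.4  18. ]
tipRb [667.8 168.   18. ]
outL [602.8 179.1  18. ]
outR [671.7 188.9  18. ]
```

Call:
arm_command(commands=[[5,[0.2,4.3,0],0],[5,[0.2,4.3,-0.4],0],[5,[0.2,4.3,-1.5],0],[5,[0.2,4.3,-1.5],0],[5,[0.2,4.3,-2],0],[5,[0.2,4.3,-2],0],[5,[0.2,4.3,-2],0.006],[5,[0.3,4.3,-2],0],[5,[0,0.5,-2],0],[5,[0,0,-2],0],[5,[0,0,0],0],[5,[0,0,0],0]])

```text
clock: 3.45
position: [0.6221, 0.2742, 0.0903]
ee_rot: [0.705, -0.705, -0.054, 0.054]
contact_force: [0.4, -0.1, 1.0]
width: 0.0496
```

Run:
```python
from h import *
im=snap('wrist','w3'); snap('scene','s3'); s=manip.get_state(); print(s['clock'],s['position'])
```

```text
3.55 [0.62356407 0.27351707 0.09177475]
```

View pics/w3.png

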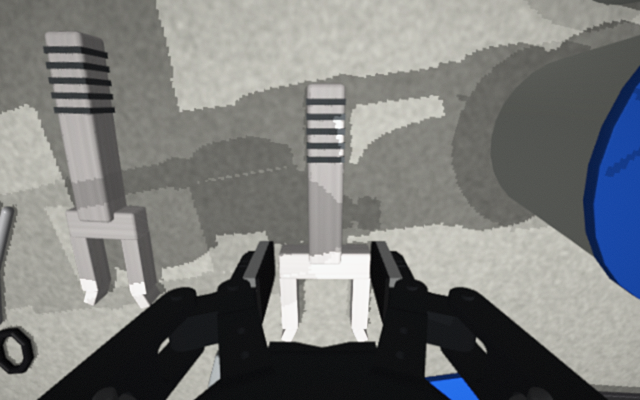

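View pics/s3.png

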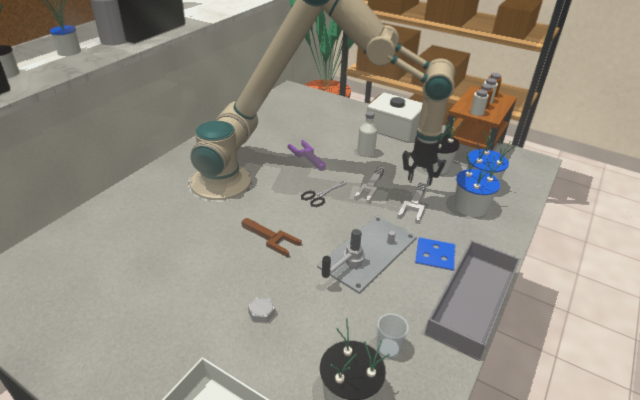

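Run:
```python
from h import *
from scipy.spatial.transform import Rotation as Ro
im=load('w3'); s=manip.get_state(); q=s['ee_rot'];R=Ro.from_quat([q[1],q[2],q[3],q[0]]).as_matrix()
p=s['position']
for u,v in [(308,95),(345,95),(309.5,240),(341.5,240),(308,85),(344.5,85)]:
    w=onz(im,u,v,.024); print(np.round(w*1000,1), np.round(R.T@(w-p)*1000,1))
print(np.degrees(np.arctan2(R[1,0],R[0,0])))
```

```text
[600.3 353.9  24. ] [-11.   67.8  82.9]
[622.8 357.4  24. ] [11.7 67.8 83. ]
[615.  257.5  24. ] [-11.   67.7 -14.5]
[637.4 261.   24. ] [ 11.7  67.8 -14.5]
[599.5 359.6  24. ] [-10.9  67.8  88.7]
[621.5 363.   24. ] [11.3 67.8 88.8]
8.684516006261154
```

w3 shows the larger spanner's handle from (326,85) to (326,260), centred between the fingers to 0.3 mm. The smaller spanner is at left, clear of the gripper. Descending and gripping.

Call:
arm_command(commands=[[5,[0,0,-2.5],0],[5,[0,0,-2.5],0],[5,[0,0,-1.5],0],[5,[0,0,-0.5],0],[5,[0,0,0],0],[2,[0,0,0],0],[2,[0,0,0],0],[2,[0,0,0],0],[2,[0,0,0],0],[2,[0,0,0],0]], grip_force=70)

```text
clock: 4.55
position: [0.6243, 0.2731, 0.022]
ee_rot: [0.705, -0.705, -0.054, 0.052]
contact_force: [0.6, -0.0, 6.5]
width: 0.0227
```

Run:
```python
from h import *
im=snap('wrist','w4'); s=manip.get_state(); print(s['clock'],s['position'],s['width'],s['contact_force'])
```

```text
4.6 [0.62431703 0.27313601 0.02198752] 0.022022311694287644 [0.82975721 0.39781327 6.34671315]
```

View pics/w4.png

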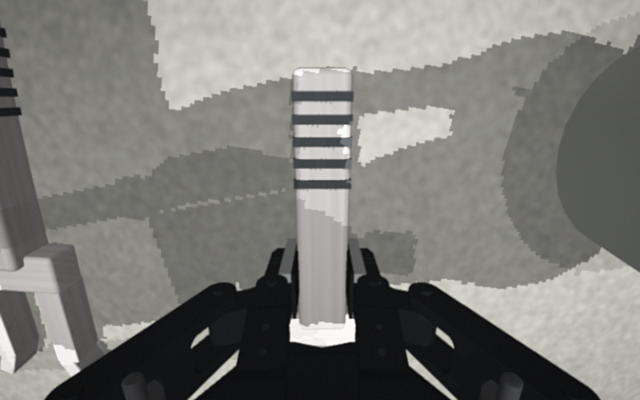

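Call:
arm_command(commands=[[2,[0,0,1.5],0],[2,[0,0,2.5],0],[2,[0,0,3],0],[2,[-0.4,-3,0.5],-0.025],[2,[-0.4,-3,0],-0.025],[2,[-0.5,-3,0],-0.025],[2,[-0.5,-3,0],-0.025],[2,[-0.5,-3,0],-0.025],[2,[-0.5,-3,0],-0.025],[2,[-0.4,-3,0],-0.025],[2,[-0.1,-2,0],-0.022],[2,[0,0,0],0]])

```text
clock: 5.8
position: [0.5891, 0.0402, 0.0952]
ee_rot: [-0.706, 0.707, -0.018, 0.017]
contact_force: [-0.5, -0.2, -4.3]
width: 0.0223
```

Call:
arm_command(commands=[[2,[0,0,0],0],[2,[0,0,0],0]])

```text
clock: 6.0
position: [0.5899, 0.0437, 0.0953]
ee_rot: [0.707, -0.707, 0.016, -0.016]
contact_force: [-0.5, 0.2, -3.8]
width: 0.0226
```

Run:
```python
from h import *
from scipy.spatial.transform import Rotation as Ro
snap('wrist','w5'); snap('top','t5');snap('scene','s5'); s=manip.get_state(); print(s['clock'],s['position'],s['width'],s['contact_force'])
q=s['ee_rot'];R=Ro.from_quat([q[1],q[2],q[3],q[0]]).as_matrix();print(np.degrees(np.arctan2(R[1,0],R[0,0])))
a=cv2.resize(cv2.imread('pics/s5.png')[160:290,310:450],None,fx=4,fy=4,interpolation=cv2.INTER_CUBIC);cv2.imwrite('pics/s5c.png',a)
```

```text
6.15 [0.59006806 0.04380134 0.09527578] 0.02236761713902487 [-0.0898249  -0.65168229 -3.83656985]
-2.5619942847654316
```

View pics/w5.png

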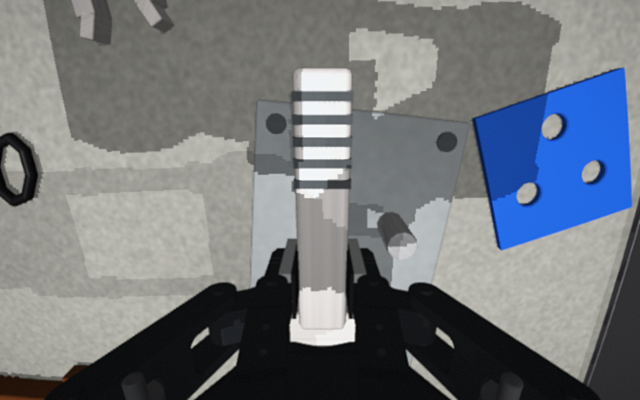

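View pics/s5c.png

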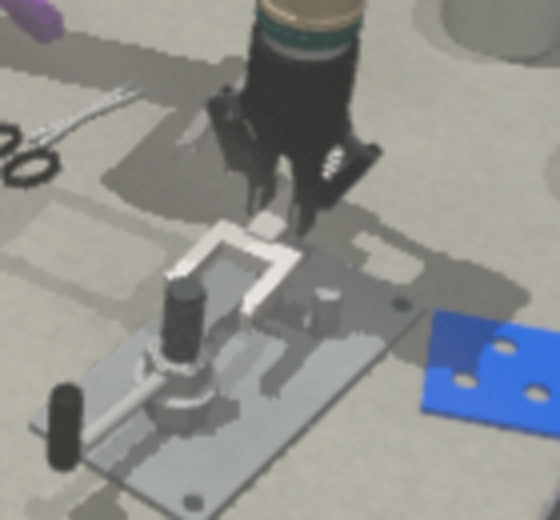

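Run:
```python
from h import *
im=load('w5'); p=[.5848,-.1011,-.14577]; c,s=np.cos(p[2]),np.sin(p[2])
S=np.array([[80,220,10],[-70,220,10],[35,140,50]])/1e3
W=np.c_[p[0]+c*S[:,0]-s*S[:,1],p[1]+s*S[:,0]+c*S[:,1],S[:,2]]
print(W.round(4),proj(im,W).round(1)); print(onz(im,402,247,.05),onz(im,468.5,122,.01),onz(im,258,100,.01))
z=.0953+.024-.022
for u in [(294.5,90),(351,90),(298,240),(348,240),(294,68),(350,68)]: print(np.round(onz(im,*u,z)*1000,1))
```

```text
[[0.6959 0.1049 0.01  ]
 [0.5475 0.1267 0.01  ]
 [0.6398 0.0323 0.05  ]] [[471.1 121.2]
 [255.1  97.5]
 [402.1 245.1]]
[0.63974823 0.03098653 0.05      ] [0.6941413  0.10445048 0.01      ] [0.54928726 0.12500765 0.01      ]
[582.  125.8  97.3]
[604.3 124.8  97.3]
[579.1  61.1  97.3]
[601.9  60.1  97.3]
[582.4 133.9  97.3]
[604.1 132.9  97.3]
```

Call:
arm_command(commands=[[2,[0.1,0,-2],0],[2,[0,0,-2],0],[2,[0,0,-1.2],0],[2,[0,0,-0.6],0],[2,[0,0,-0.3],0],[2,[0,0,0],0],[2,[0,0,0],0]])

```text
clock: 6.85
position: [0.5918, 0.0429, 0.035]
ee_rot: [-0.707, 0.707, -0.016, 0.017]
contact_force: [0.7, 0.0, -3.7]
width: 0.0227
```

Run:
```python
from h import *
snap('scene','s6'); snap('wrist','w6'); s=manip.get_state(); print(s['clock'],s['position'],s['width'],s['contact_force'])
a=cv2.resize(cv2.imread('pics/s6.png')[170:290,310:450],None,fx=5,fy=5,interpolation=cv2.INTER_CUBIC);cv2.imwrite('pics/s6c.png',a)
```

```text
6.95 [0.59175846 0.04276879 0.03511526] 0.022526981836157294 [-0.47764843  0.50373865 -4.23385657]
```

View pics/s6c.png

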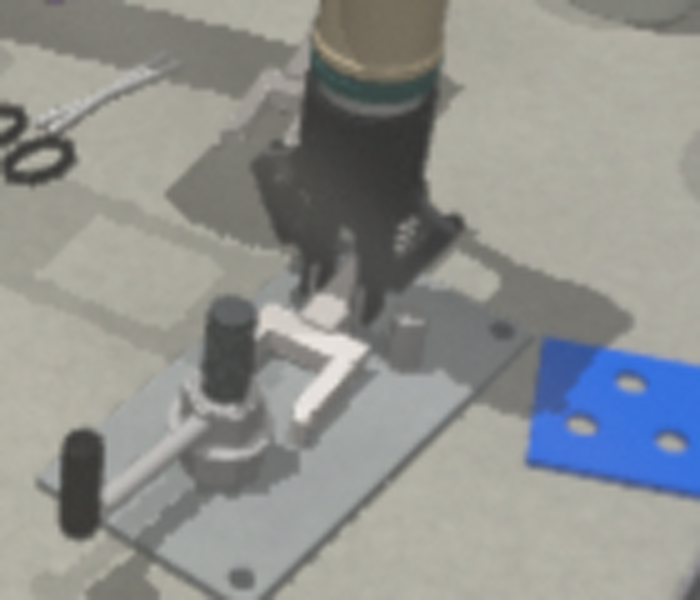

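View pics/w6.png

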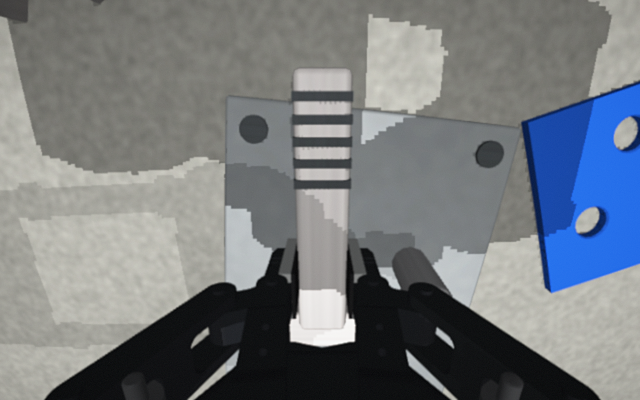

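s6c shows the jaw level and just short of the nut, lined up to go either side of it. w6 shows the post clear of the right finger. Next I'll lower 1.5 mm and slide, checking the force.

Call:
arm_command(commands=[[2,[-0.05,0,-0.15],0],[2,[-0.05,-1,0],0],[2,[-0.05,-1,0],0],[2,[-0.04,-1,0],0],[2,[0,0,0],0]])

```text
clock: 7.45
position: [0.5893, 0.0109, 0.0329]
ee_rot: [-0.707, 0.707, -0.017, 0.017]
contact_force: [-0.9, 0.3, -4.3]
width: 0.0223
```

Call:
arm_command(commands=[[2,[-0.04,-1,0],0],[2,[0,0,0],0]])

```text
clock: 7.65
position: [0.5901, 0.0016, 0.0331]
ee_rot: [-0.707, 0.707, -0.015, 0.017]
contact_force: [2.1, -0.7, -5.1]
width: 0.0225
```

Run:
```python
from h import *
snap('scene','s7'); s=manip.get_state(); print(s['clock'],s['position'],s['width'],s['contact_force'],s['moment'])
a=cv2.resize(cv2.imread('pics/s7.png')[170:290,310:450],None,fx=5,fy=5,interpolation=cv2.INTER_CUBIC);cv2.imwrite('pics/s7c.png',a)
```

```text
7.7 [0.5900664  0.00173843 0.03313356] 0.02245790892345137 [ 2.31338291 -1.96805347 -4.15986441] [-0.18061973 -0.39108568  0.20687094]
```

View pics/s7c.png

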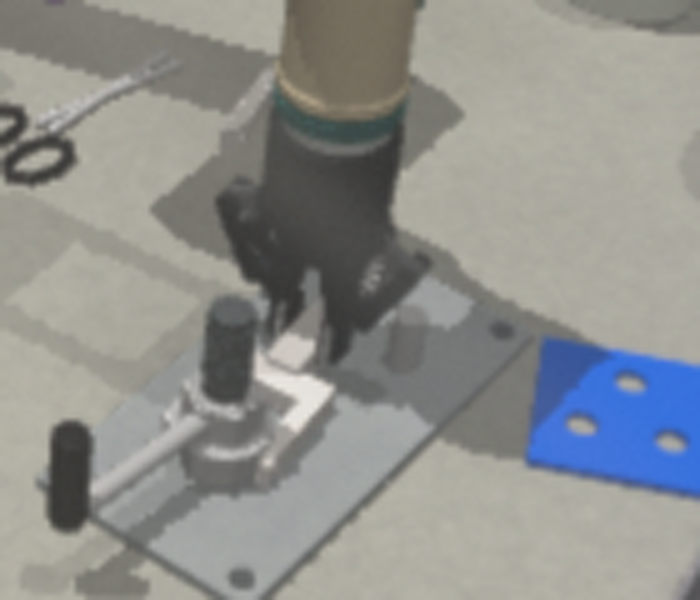

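The +x force of 2 N, and the lever having moved about 0.04 rad clockwise, suggest the +x tip grazed the nut. The fingers are past the post, so I'll straighten the spanner toward the nut's angle, then go on.

Call:
arm_command(commands=[[2,[0.2,0,0],-0.02],[2,[0.2,0,0],-0.02],[2,[0.15,0,0],-0.02],[2,[0,0,0],0],[2,[0,0,0],0]])

```text
clock: 8.2
position: [0.5954, 0.0027, 0.0331]
ee_rot: [-0.706, 0.706, -0.036, 0.038]
contact_force: [5.0, -1.9, -4.7]
width: 0.0223
```

Call:
arm_command(commands=[[2,[-0.05,-0.5,0],0],[2,[-0.05,-0.5,0],0],[2,[0,0,0],0]])

```text
clock: 8.5
position: [0.5945, -0.0068, 0.0332]
ee_rot: [0.706, -0.706, 0.037, -0.038]
contact_force: [5.8, 0.5, -5.1]
width: 0.0227
```

Run:
```python
from h import *
snap('scene','s8'); s=manip.get_state(); print(s['clock'],s['position'],s['width'],s['contact_force'],s['moment'])
a=cv2.resize(cv2.imread('pics/s8.png')[170:290,310:450],None,fx=5,fy=5,interpolation=cv2.INTER_CUBIC);cv2.imwrite('pics/s8c.png',a)
```

```text
8.55 [ 0.59451324 -0.00678848  0.03318694] 0.02294236433672348 [ 5.65118153  0.60699713 -5.18000857] [ 0.09619612 -0.88263342  0.47142353]
```

View pics/s8c.png

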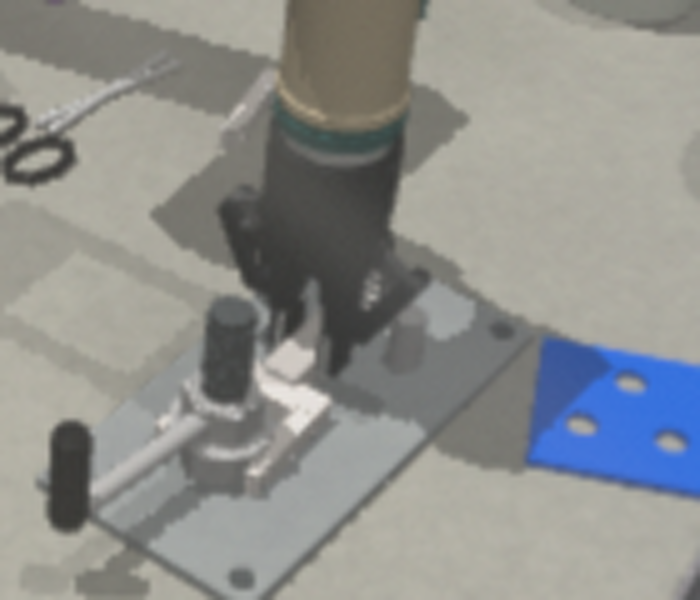

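Call:
arm_command(commands=[[2,[0.15,0,0],0],[2,[0,0,0],0]])

```text
clock: 8.75
position: [0.5948, -0.0067, 0.0329]
ee_rot: [0.706, -0.706, 0.038, -0.037]
contact_force: [3.9, 0.8, -4.3]
width: 0.0223
```

Call:
arm_command(commands=[[2,[0.2,0,0],0],[2,[0,0,0],0],[2,[0,0,0],0]])

```text
clock: 9.05
position: [0.5953, -0.0069, 0.0323]
ee_rot: [0.706, -0.706, 0.039, -0.037]
contact_force: [-0.6, 1.1, -4.2]
width: 0.0224
```

Call:
arm_command(commands=[[2,[-0.07,-0.6,0],0],[2,[-0.06,-0.6,0],0],[2,[0,0,0],0]])

```text
clock: 9.35
position: [0.5943, -0.0201, 0.0325]
ee_rot: [-0.706, 0.706, -0.039, 0.037]
contact_force: [-1.8, -0.9, -5.6]
width: 0.0224
```

Call:
arm_command(commands=[[2,[-0.03,-0.3,0],0],[2,[0,0,0],0]])

```text
clock: 9.55
position: [0.5941, -0.0224, 0.0325]
ee_rot: [0.706, -0.706, 0.039, -0.037]
contact_force: [-2.1, -0.6, -5.2]
width: 0.0226
```

Run:
```python
from h import *
snap('scene','s9');snap('wrist','w9');snap('top','t9'); s=manip.get_state(); print(s['clock'],s['position'],s['width'],s['contact_force'],s['moment'])
a=cv2.resize(cv2.imread('pics/s9.png')[170:290,310:450],None,fx=5,fy=5,interpolation=cv2.INTER_CUBIC);cv2.imwrite('pics/s9c.png',a)
```

```text
9.7 [ 0.59416409 -0.02239106  0.0324831 ] 0.022428534989891738 [-3.20483328 -0.57509284 -4.90550164] [-0.10292029  0.54525848 -0.24244751]
```

View pics/s9c.png

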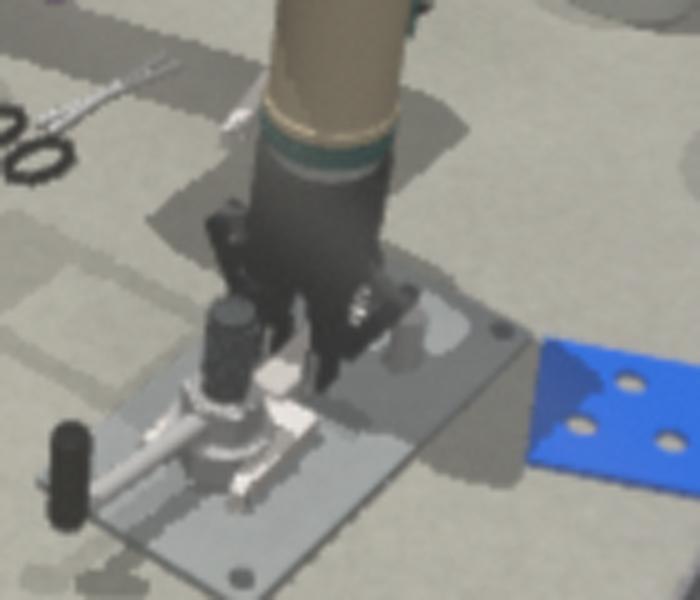

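View pics/w9.png

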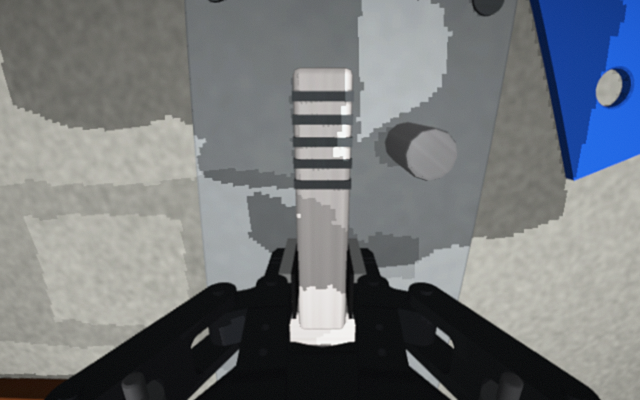

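Run:
```python
from h import *
im=load('w9'); z=.0325-.022+.024
post=onz(im,431,154,.05); e=(onz(im,294,68,z)+onz(im,351,68,z))/2
a=(onz(im,294.5,100,z)+onz(im,351,100,z))/2; b=(onz(im,297.5,230,z)+onz(im,348.5,230,z))/2
ang=np.arctan2(*(a-b)[:2][::-1]); print(post,e,'handle ang',np.degrees(ang))
y=-.14577; M=np.array([[np.cos(y),np.sin(y)],[-np.sin(y),np.cos(y)]])
st=M@(e-post)[:2]+[.035,.14]; psi=ang-np.pi/2-y; print('end in stand',st,'psi ccw',psi)
for an in [psi,.04]: print('origin in stand',st-.167*np.array([-np.sin(an),np.cos(an)]))
print(M@(np.array([.59416,-.02239])-[.5848,-.1011]))
```

```text
[0.63954115 0.031932   0.05      ] [0.60314004 0.0668823  0.0345    ] handle ang 84.12721319069496
end in stand [-0.00609174  0.16929221] psi ccw 0.04327053390993468
origin in stand [0.00113218 0.00244852]
origin in stand [0.00058648 0.00242579]
[-0.00217224  0.07923481]
```

Call:
arm_command(commands=[[2,[0,-0.2,0],0],[2,[0.15,-0.02,0],-0.02],[2,[0.15,-0.02,0],-0.02],[2,[0.15,-0.02,0],-0.02],[2,[0.15,-0.03,0],-0.02],[2,[0,0,-0.05],0],[2,[0,0,0],0],[2,[0,0,0],0]])

```text
clock: 10.5
position: [0.6011, -0.0254, 0.0324]
ee_rot: [-0.704, 0.704, -0.066, 0.066]
contact_force: [-5.6, -1.5, -3.2]
width: 0.0228
```

Run:
```python
from h import *
snap('wrist','w10'); s=manip.get_state(); print(s['clock'],s['position'],s['width'],s['contact_force'],s['moment'])
```

```text
10.55 [ 0.6010527  -0.02539086  0.03245378] 0.022616725801535335 [-5.07970608 -1.54396322 -3.21137783] [-0.26601181  0.82974566 -0.30376945]
```

View pics/w10.png

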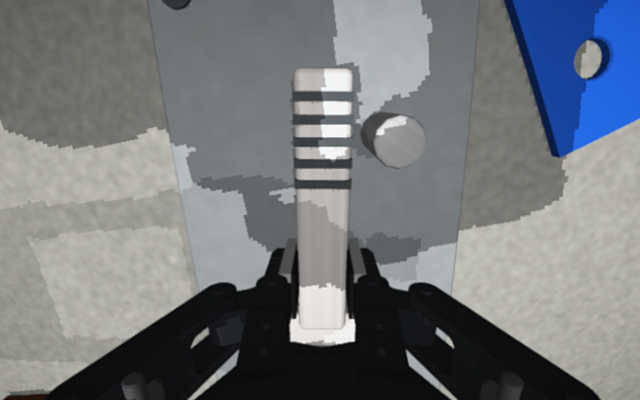

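Call:
arm_command(commands=[[2,[-0.15,0,-0.1],0],[2,[0,0,0],0],[2,[0,0,0],0]])

```text
clock: 10.85
position: [0.6009, -0.0253, 0.032]
ee_rot: [-0.704, 0.704, -0.065, 0.067]
contact_force: [-1.6, -0.8, 0.5]
width: 0.0224
```

Light contact on the plate, and the side load is nearly gone. Opening now, then rising.

Call:
arm_command(commands=[[3.2,[0,0,0],0],[4.5,[0,0,0],0],[4.5,[0,0,0],0],[4.5,[0,0,0],0],[4.5,[0,0,1],0],[4.5,[0,0,2],0],[4.5,[0,0.5,3],0],[4.5,[0,1,4.5],0],[4.5,[0,0,4.5],0],[4.5,[0,0,3],0],[4.5,[0,0,0],0]])

```text
clock: 11.95
position: [0.6029, -0.0103, 0.2179]
ee_rot: [-0.704, 0.704, -0.061, 0.07]
contact_force: [-0.2, -0.6, 0.2]
width: 0.0451
```

Run:
```python
from h import *
snap('wrist','w11');snap('scene','s11'); s=manip.get_state(); print(s['clock'],s['position'],s['width'],s['contact_force'],s['moment'])
a=cv2.resize(cv2.imread('pics/s11.png')[170:290,310:450],None,fx=5,fy=5,interpolation=cv2.INTER_CUBIC);cv2.imwrite('pics/s11c.png',a)
```

```text
12.05 [ 0.59996336 -0.01004466  0.21265987] 0.045117843855607555 [-6.69500573e-01  3.11822058e-04 -1.28584724e-01] [ 0.04307019 -0.02403454  0.00445687]
```

View pics/s11c.png

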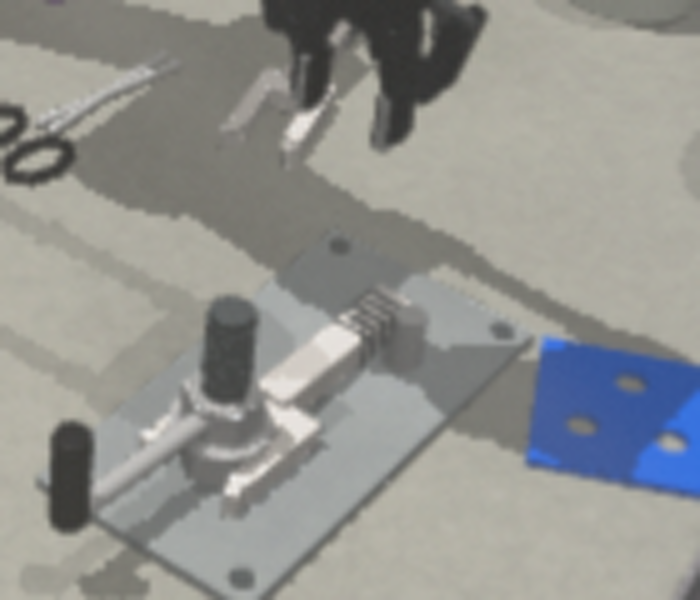

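View pics/w11.png

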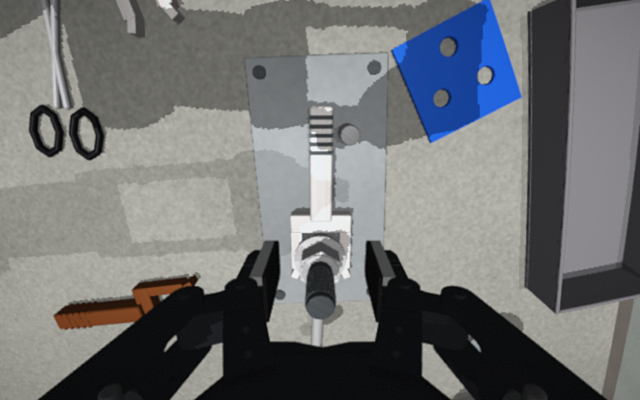

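Run:
```python
from h import *
N=np.array([.5848,-.1011])
im=load('s11')
for n,u,v in [('before',82.5,436),('now',70.5,429)]:
    g=onz(im,(u+.5)/5-.5+310,(v+.5)/5-.5+170,.115); d=g[:2]-N; print(n,g,np.hypot(*d),'sum',-75*np.pi/180-.14577-np.arctan2(d[1],d[0]))
for sm in [.34,.7,1.0,1.28,1.34]:
    th=-75*np.pi/180-.14577-sm; print(sm,np.round(N+.125*np.array([np.cos(th),np.sin(th)]),4),np.degrees(th),'jaw axis',np.degrees(th)-90+180)
print(manip.get_state()['qpos'])
```

```text
before [ 0.56084467 -0.22076353  0.115     ] 0.12203777772600637 sum 0.31360672116846455
now [ 0.5529949  -0.21978349  0.115     ] 0.12287120919975283 sum 0.37785984639651926
0.34 [ 0.557 -0.223] -102.83257081407001 jaw axis -12.83257081407001
0.7 [ 0.5159 -0.2054] -123.45905143877965 jaw axis -33.45905143877965
1.0 [ 0.4881 -0.1804] -140.64778529270433 jaw axis -50.64778529270433
1.28 [ 0.47   -0.1506] -156.6906035563674 jaw axis -66.69060355636739
1.34 [ 0.4672 -0.1436] -160.1283503271523 jaw axis -70.1283503271523
[-1.32685728e-01  3.33150248e-01  1.51069116e+00  5.03148667e-05
  1.29521645e+00  5.32017453e-02]
```

Call:
arm_command(commands=[[5.5,[-0.8,-3.5,0],0],[5.5,[-0.8,-3.6,0],-0.02],[5.5,[-0.8,-3.6,0],-0.025],[5.5,[-0.8,-3.6,0],0],[5.5,[-0.8,-3.6,0],0],[5.5,[-0.4,-3.4,0],0],[5.5,[0,0,-2],0],[5.5,[0,0,-2],0],[5.5,[0,0,0],0],[5.5,[0,0,0],0]])

```text
clock: 13.05
position: [0.555, -0.2227, 0.1701]
ee_rot: [0.703, -0.702, 0.083, -0.081]
contact_force: [0.6, -0.6, -0.4]
width: 0.0553
```

Run:
```python
from h import *
snap('wrist','w12');snap('scene','s12'); s=manip.get_state(); print(s['clock'],s['position'],s['width'],s['contact_force'])
a=cv2.resize(cv2.imread('pics/s12.png')[170:290,280:420],None,fx=5,fy=5,interpolation=cv2.INTER_CUBIC);cv2.imwrite('pics/s12c.png',a)
```

```text
13.15 [ 0.55612474 -0.22300631  0.17175753] 0.05510850823886625 [-0.16280432  0.26856906  0.78968496]
```

View pics/s12c.png

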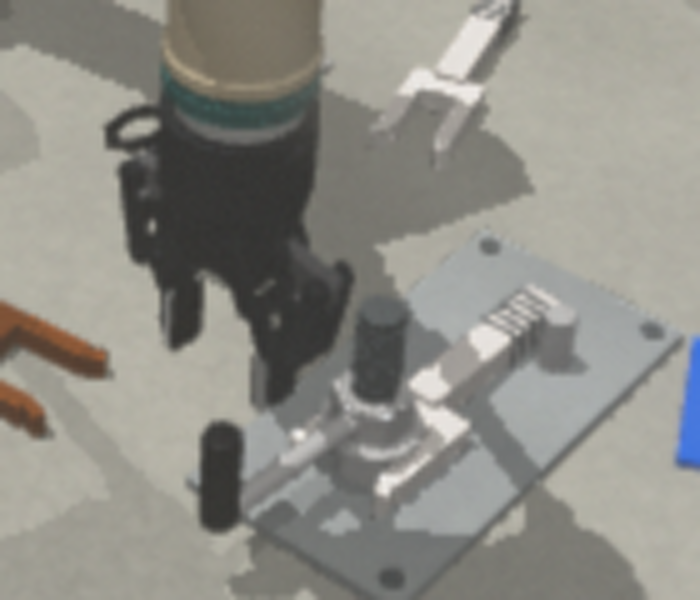

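View pics/w12.png

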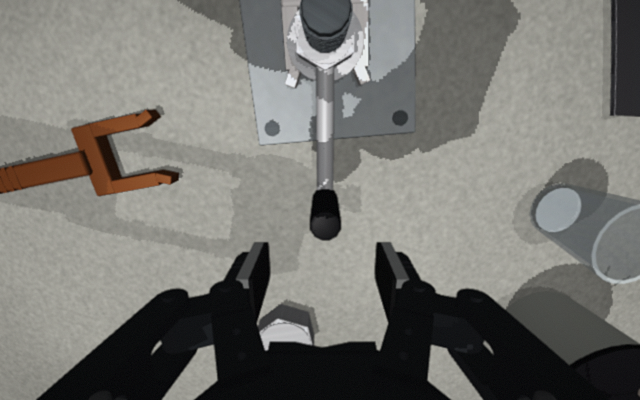

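Run:
```python
from h import *
im=load('w12'); print(onz(im,326,226,.115)); print(onz(im,327,12,.125), manip.get_state()['position'])
```

```text
[ 0.55675022 -0.22329119  0.115     ]
[ 0.58453749 -0.10435749  0.125     ] [ 0.55612474 -0.22300631  0.17175753]
```

w12 shows the grip top at (326,226), within 1 mm of the TCP, and the lever at (325,130) running straight to the stud. The spanner is seated, with its tips showing at (292,78) and (362,76). Descending round the grip.

Call:
arm_command(commands=[[5.5,[0,0,-2.5],0],[5.5,[0,0,-2.5],0],[5.5,[0,0,-2],0],[5.5,[0,0,-0.5],0],[3.6,[0,0,0],0],[3.6,[0,0,0],0],[3.6,[0,0,0],0]])

```text
clock: 13.85
position: [0.5567, -0.2235, 0.0979]
ee_rot: [-0.702, 0.703, -0.08, 0.082]
contact_force: [0.1, 0.3, 0.5]
width: 0.0362
```

Run:
```python
from h import *
N=np.array([.5848,-.1018]); r=.124
p=None
for i in range(14):
    sm=.35+.08*i; th=-75*np.pi/180-.14577-sm; q=N+r*np.array([np.cos(th),np.sin(th)])
    if p is not None: print(round(sm,2),np.round((q-p)*100,2),q.round(4))
    p=q
s=manip.get_state(); print(s['position'],s['contact_force'],s['width'])
```

```text
0.43 [-0.95  0.27] [ 0.5465 -0.2197]
0.51 [-0.93  0.34] [ 0.5372 -0.2163]
0.59 [-0.9   0.42] [ 0.5282 -0.2121]
0.67 [-0.86  0.49] [ 0.5196 -0.2073]
0.75 [-0.82  0.56] [ 0.5113 -0.2017]
0.83 [-0.77  0.62] [ 0.5036 -0.1955]
0.91 [-0.72  0.68] [ 0.4964 -0.1887]
0.99 [-0.67  0.73] [ 0.4897 -0.1814]
1.07 [-0.61  0.79] [ 0.4837 -0.1735]
1.15 [-0.54  0.83] [ 0.4782 -0.1652]
1.23 [-0.47  0.87] [ 0.4735 -0.1565]
1.31 [-0.4   0.91] [ 0.4695 -0.1474]
1.39 [-0.33  0.94] [ 0.4662 -0.1381]
[ 0.55674686 -0.22352137  0.09785033] [0.08332657 0.26420754 0.4939612 ] 0.0362399038601006
```

Call:
arm_command(commands=[[3.6,[-0.95,0.27,0],-0.08],[3.6,[-0.93,0.34,0],-0.08],[3.6,[-0.9,0.42,0],-0.08],[3.6,[-0.86,0.49,0],-0.08],[3.6,[0,0,0],0]])

```text
clock: 14.35
position: [0.5194, -0.2081, 0.0977]
ee_rot: [-0.68, 0.681, -0.191, 0.193]
contact_force: [-0.5, 0.2, -0.8]
width: 0.036
```

Run:
```python
from h import *
snap('scene','s13'); s=manip.get_state(); print(s['clock'],s['position'],s['width'],s['contact_force'])
a=cv2.resize(cv2.imread('pics/s13.png')[170:290,280:420],None,fx=5,fy=5,interpolation=cv2.INTER_CUBIC);cv2.imwrite('pics/s13c.png',a)
```

```text
14.4 [ 0.51974336 -0.20813131  0.09747138] 0.03598232933342043 [-0.27666773  0.4573078  -0.86865759]
```

View pics/s13c.png

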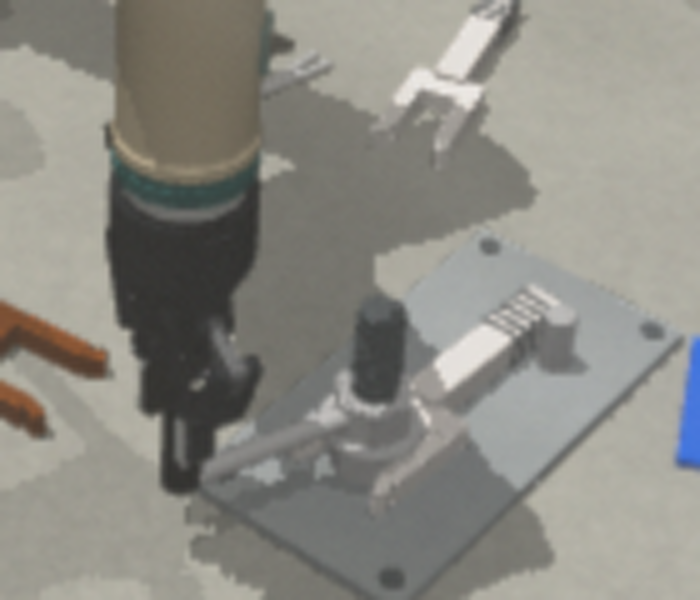

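Call:
arm_command(commands=[[3.6,[-0.82,0.56,0],-0.08],[3.6,[-0.77,0.62,0],-0.08],[3.6,[-0.72,0.68,0],-0.08],[3.6,[-0.67,0.73,0],-0.08],[3.6,[0,0,0],0]])

```text
clock: 14.9
position: [0.4898, -0.182, 0.0971]
ee_rot: [-0.641, 0.641, -0.297, 0.298]
contact_force: [-0.8, -0.5, 1.2]
width: 0.0362
```

Call:
arm_command(commands=[[3.6,[-0.61,0.79,0],-0.08],[3.6,[-0.54,0.83,0],-0.08],[3.6,[0,0,0],0]])

```text
clock: 15.2
position: [0.4783, -0.1657, 0.0967]
ee_rot: [0.616, -0.616, 0.347, -0.348]
contact_force: [0.7, -0.6, -1.0]
width: 0.036
```

Run:
```python
from h import *
snap('scene','s14');snap('wrist','w14'); s=manip.get_state(); print(s['clock'],s['position'],s['width'],s['contact_force'])
a=cv2.resize(cv2.imread('pics/s14.png')[170:290,280:420],None,fx=5,fy=5,interpolation=cv2.INTER_CUBIC);cv2.imwrite('pics/s14c.png',a)
```

```text
15.3 [ 0.47847841 -0.16588104  0.09642312] 0.036213974298979316 [ 0.22319107 -0.21513265  0.0736939 ]
```

View pics/s14c.png

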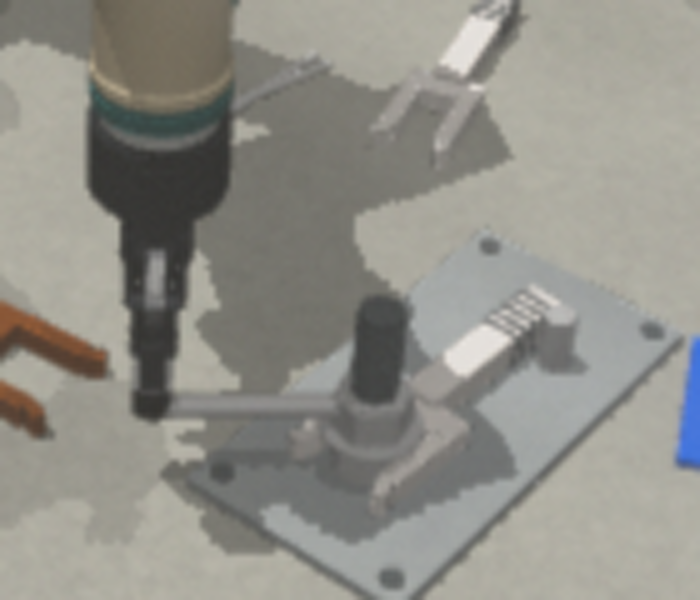

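View pics/w14.png

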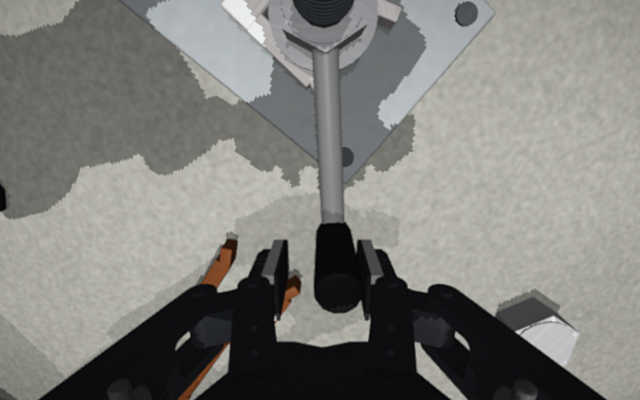

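Call:
arm_command(commands=[[3.6,[-0.47,0.87,0],-0.08],[3.6,[0,0,0],0]])

```text
clock: 15.5
position: [0.4736, -0.157, 0.0963]
ee_rot: [0.601, -0.601, 0.372, -0.372]
contact_force: [0.0, -0.1, -0.4]
width: 0.0359
```

Call:
arm_command(commands=[[3.6,[-0.4,0.91,0],-0.08],[3.6,[0,0,0],0]])

```text
clock: 15.7
position: [0.4698, -0.1482, 0.0964]
ee_rot: [-0.586, 0.586, -0.395, 0.396]
contact_force: [1.2, -1.7, 0.3]
width: 0.0361
```

Call:
arm_command(commands=[[3.6,[-0.17,0.47,0],-0.04],[3.6,[0,0,0],0]])

```text
clock: 15.9
position: [0.4691, -0.1452, 0.0966]
ee_rot: [-0.578, 0.579, -0.405, 0.408]
contact_force: [1.7, -3.8, -2.1]
width: 0.0362
```

Call:
arm_command(commands=[[3.6,[-0.16,0.47,0],-0.02],[3.6,[0,0,0],0],[3.6,[0,0,0],0]])

```text
clock: 16.2
position: [0.4682, -0.1423, 0.0968]
ee_rot: [-0.573, 0.576, -0.41, 0.415]
contact_force: [1.5, -9.6, -2.5]
width: 0.0361
```

Call:
arm_command(commands=[[3.6,[-0.1,0.3,0],0],[3.6,[0,0,0],0],[3.6,[0,0,0],0]])

```text
clock: 16.5
position: [0.4675, -0.1406, 0.0969]
ee_rot: [-0.573, 0.576, -0.409, 0.415]
contact_force: [1.2, -12.9, -3.5]
width: 0.036
```

Run:
```python
from h import *
snap('scene','s15');snap('wrist','w15'); s=manip.get_state(); print(s['clock'],s['position'],s['width'],s['contact_force'])
a=cv2.resize(cv2.imread('pics/s15.png')[170:290,280:420],None,fx=5,fy=5,interpolation=cv2.INTER_CUBIC);cv2.imwrite('pics/s15c.png',a)
```

```text
16.6 [ 0.46754238 -0.14066314  0.09691822] 0.03649311452247309 [  1.69557681 -12.84912677  -3.21966051]
```

View pics/s15c.png

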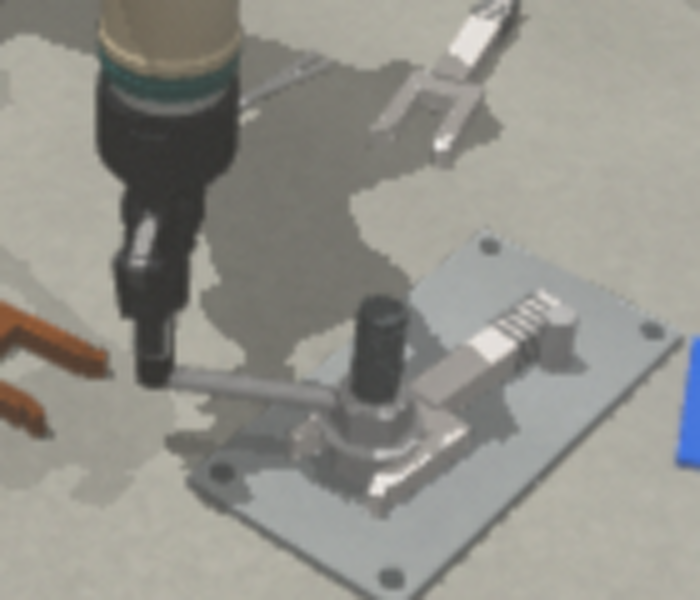

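View pics/w15.png

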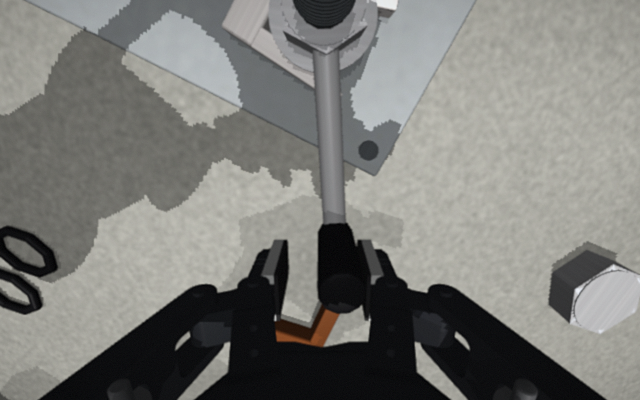

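Run:
```python
from h import *
im=load('w15')
g=onz(im,344,293,.115); 
for N in ([.5848,-.1011],[.5848,-.1025]):
    d=g[:2]-N; print(g,np.hypot(*d),'sum',-75*np.pi/180-.14577-np.arctan2(d[1],d[0]))
a=onz(im,327,60,.06);b=onz(im,334,215,.06);d=b-a;print('lever sum',-75*np.pi/180-.14577-np.arctan2(d[1],d[0]))
```

```text
[ 0.46956966 -0.14947925  0.115     ] 0.12497432565747132 sum 1.2893267530484067
[ 0.46956966 -0.14947925  0.115     ] 0.1244390620793445 sum 1.29970024845603
lever sum 1.3058868645896116
```

Call:
arm_command(commands=[[3.6,[-0.1,0.3,0],0],[3.6,[0,0,0],0],[3.6,[0,0,0],0]])

```text
clock: 16.9
position: [0.4667, -0.1387, 0.097]
ee_rot: [-0.572, 0.577, -0.409, 0.416]
contact_force: [0.8, -15.9, -3.8]
width: 0.0357
```

Run:
```python
from h import *
im=snap('wrist','w16');snap('scene','s16'); s=manip.get_state(); print(s['clock'],s['position'],s['width'],s['contact_force'])
a=cv2.imread('pics/s15.png')[170:290,280:420];b=cv2.imread('pics/s16.png')[170:290,280:420]
cv2.imwrite('pics/s16c.png',cv2.resize(np.hstack([a,b]),None,fx=2.8,fy=2.8,interpolation=cv2.INTER_CUBIC))
cv2.imwrite('pics/w16c.png',cv2.resize(im['pixels'][180:340,250:400,::-1],None,fx=3,fy=3))
cv2.imwrite('pics/w15c.png',cv2.resize(load('w15')['pixels'][180:340,250:400,::-1],None,fx=3,fy=3))
# lever edge tracking by phase: print dark-grip centroid on top
```

```text
17.0 [ 0.46668776 -0.13865557  0.09703427] 0.035900583130664326 [  0.56351399 -15.23635738  -3.74374669]
```

View pics/s16c.png

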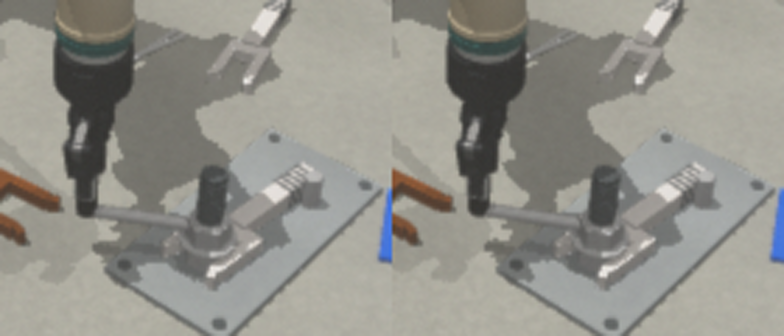

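The lever doesn't move further under 16 N, so it is at the stop. Backing off, opening and rising.

Call:
arm_command(commands=[[3.6,[0.15,-0.4,0],0],[5.5,[0.15,-0.4,0],0],[5.5,[0.05,-0.2,0],0],[5.5,[0,0,0],0],[5.5,[0,0,0],0],[5.5,[0,0,2],0],[5.5,[0,0,3],0],[5.5,[0,0,4],0],[5.5,[-2,-1,4],0],[5.5,[-4,-1,2],0],[5.5,[-4,-1,0],0],[5.5,[-4,0,0],0]])

```text
clock: 18.2
position: [0.3266, -0.173, 0.2471]
ee_rot: [-0.573, 0.574, -0.413, 0.414]
contact_force: [0.7, -0.7, 0.3]
width: 0.0553
```

Call:
arm_command(commands=[[5.5,[-4,-1,0],0],[5.5,[-4,-1,0],0],[5.5,[0,0,0],0],[5.5,[0,0,0],0]])

```text
clock: 18.6
position: [0.2473, -0.1925, 0.2465]
ee_rot: [0.573, -0.573, 0.414, -0.415]
contact_force: [0.7, 0.4, 0.2]
width: 0.0549
```

Run:
```python
from h import *
im=snap('wrist','w17');snap('scene','s17');snap('top','t17'); s=manip.get_state(); print(s['clock'],s['position'],s['width'],s['contact_force'])
cv2.imwrite('pics/s17c.png',cv2.resize(cv2.imread('pics/s17.png')[150:290,280:440],None,fx=4.2,fy=4.2,interpolation=cv2.INTER_CUBIC))
cv2.imwrite('pics/t17c.png',cv2.resize(cv2.imread('pics/t17.png')[90:190,195:445],None,fx=3.2,fy=3.2,interpolation=cv2.INTER_CUBIC))
```

```text
18.75 [ 0.2485775  -0.19238828  0.24639308] 0.05487082370153693 [ 0.57704453 -0.40849607  0.20498777]
```

View pics/s17c.png

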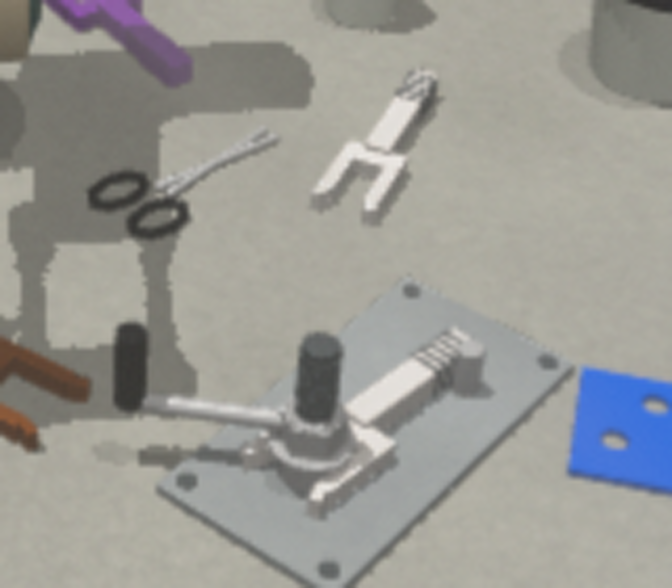

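View pics/t17c.png

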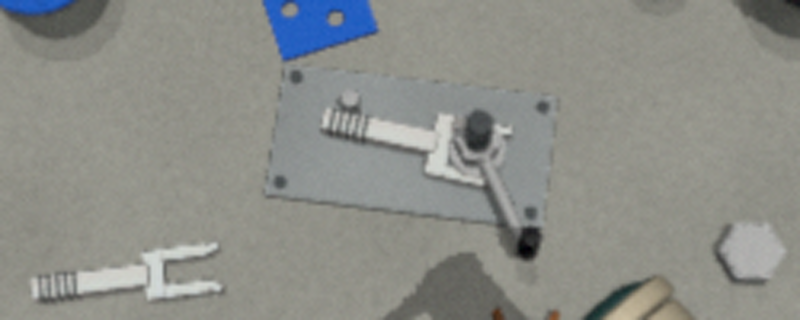

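View pics/w17.png

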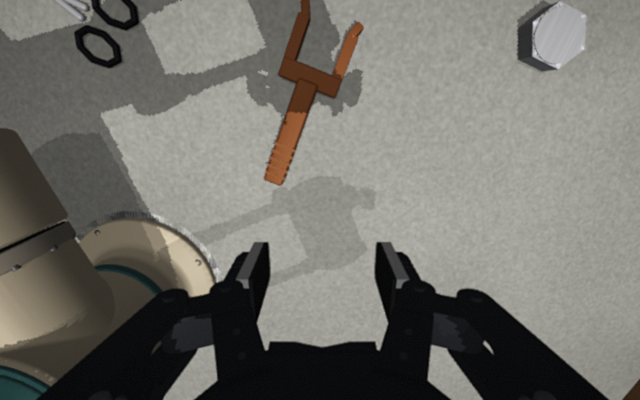

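Run:
```python
from h import *
im=load('t17');C=cloud(im)
def blob(lo,hi,x0,x1,y0,y1):
    k=(C[...,2]>lo)&(C[...,2]<hi)&(C[...,0]>x0)&(C[...,0]<x1)&(C[...,1]>y0)&(C[...,1]<y1); return C[k].mean(0)
N=blob(.118,.14,.5,.65,-.15,-.05); g=blob(.1,.13,.43,.5,-.2,-.1); d=g-N; print(N,g,np.hypot(*d[:2]),'sum',-75*np.pi/180-.14577-np.arctan2(d[1],d[0]))
im=load('s17'); 
k=lambda x,y,ox,oy:((x+.5)/4.2-.5+ox,(y+.5)/4.2-.5+oy)
g=onz(im,*k(131,328,280,150),.115); N=onz(im,*k(321,346,280,150),.125); d=g-N; print(g,N,np.hypot(*d[:2]),-75*np.pi/180-.14577-np.arctan2(d[1],d[0]))
```

```text
[ 0.58202254 -0.10216105  0.12534213] [ 0.46703986 -0.15025714  0.11333321] 0.12463646850413668 sum 1.2906523146268207
[ 0.46677607 -0.14587608  0.115     ] [ 0.58482794 -0.10230127  0.125     ] 0.12583723272179478 1.3332236998206115
```

```bash
python3 -c "
from rig import manip; print(manip.sign_off())"
```

```text
the job is handed in; nothing more can be done
None
```

I slid the larger spanner from the side onto the lower nut, with its handle on the plate just short of the post, and let go of it. I then swung the jam nut's lever clockwise to its stop and handed the job in at about 18.8 s on the clock, with the arm clear of everything.

**Tightness:** under about 16 N at the grip, the lever showed no further movement in the scene view. After release, the lever's total turn read 1.29 rad in the top view, 1.33 rad in the scene view and 1.29–1.31 rad in the wrist view. The description implies about 1.28 rad: 0.28 for the lower nut against the post, plus 1.0 for the jam nut.

**Lower nut:** I did not measure its angle on its own. The spanner's tip grazed the nut on the way on and turned it roughly 0.05 rad. I re-centred the spanner by watching the side force.

**Final pictures:** the spanner is on the nut with its handle at the post. The smaller spanner and the spare nut were never touched and look unmoved.

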